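Pin the swivel fixture into line

TASK

The plates of the measuring fixture have swung out of line on their pivot. Take the red-handled tapered pin out of the sloping rack and drive it down through the stacked holes of carrier, spacer and base, feeling your way past any edge it catches on rather than ramming it, until its collar sits flat on the carrier plate and the plates are pulled into line. Leave the pin standing there and do not disturb the other things on the bench.

Things in the scene. Friction and masses are not known exactly. Their poses are not given: they have to be found in the camera images.
- fixture: The measuring fixture, fixed to the bench: a dark base plate 130 mm (x) by 270 mm (y), 15 mm thick, its top 75 mm above the bench, on four feet, with free air under its pin hole. Origin on the bench right under the centre of the base plate's pin hole; z up along that hole's axis; y points from the hole to the pivot. On it lie a spacer plate and, above, the carrier plate.
- base_hole (a point): Centre of the base plate's pin hole, at the base plate's top face, 75 mm above the bench. The pin holes of base, spacer and carrier are all 21.2 mm wide with 1 mm chamfers. A pin tip that misses the carrier's hole stops at 95 mm above the bench, the spacer's at 83 mm, the base's at 75 mm.
- pivot (a point): Top centre of the pivot screw's dark head, 107 mm above the bench, 170 mm from the base hole along the fixture's y. Spacer and carrier turn on it separately and stiffly: about 3 N sideways at the pin hole slides either; a pin tip standing in a plate's hole can drag it. The holes thus go out of line along the fixture's x.
- carrier_hole (a point): Centre of the carrier's pin hole at its top face, 95 mm above the bench; starts up to 12 mm out of line, either way. The aluminium carrier (dark ring round its hole) is 90 mm wide, 12 mm thick, ends 34 mm past the hole. Under it the steel spacer (8 mm thick, top at 83 mm) is NOT tracked: its hole starts up to 14 mm out, either way, whatever the carrier does; it shows only as a crescent within this hole.
- carrier (a joint): Angle of the carrier about the pivot, rad: 0 = in line with the base, positive counter-clockwise from above; its hole then moves to the fixture's +x, 1.7 mm per 0.01 rad. Starts at -0.07 to 0.07. Nothing stands on the carrier within 85 mm of its hole; beyond that are a V-block with a clamped shaft, 67 mm tall, and the pivot.
- pin: Loose tapered steel pin, about 0.3 kg, 135 mm long. Origin at its tip's centre; z runs along it from tip to handle. From the tip: nose 10 mm wide, 12 mm at 1 mm, taper to 20 mm at 55 mm, parallel 20 mm to 85 mm, collar 36 mm wide (85 to 91 mm), red handle 28 mm wide (91 to 135 mm). Fully home its tip is 10 mm above the bench. Driving it takes 5 to 20 N.
- pin_grip (a point): Point on the pin's axis, 115 mm from the tip, amid the red handle (the place to grip). Held here, most of the pin's weight hangs below the grip, and the pin can swing a little between the fingers while it is tilted or caught on an edge.
- pin_shoulder (a point): Point on the pin's axis at the underside of the collar, 85 mm from the tip.
- rack_hole (a point): Mouth of the hole in the fixed blue rack where the pin starts, collar resting on the rack's sloping face, 98 mm above the bench. Face 70 by 150 by 12 mm, holes 22.5 mm wide; a second, empty hole 70 mm to its right. At the start the pin's handle leans 0.5 rad (29 degrees) from vertical, roughly towards the robot; draw it out along its own axis by 90 mm.
- test_block: Bystander: round steel hardness test block, 64 mm across, 15 mm high. Origin at the centre of its underside.
- anvil: Bystander: dark steel spigot anvil, 60 mm foot, 52 mm high. Origin at the centre of its underside.
- gauge_case: Bystander: closed wooden gauge case, 142 by 87 by 45 mm. Origin at the centre of its underside.
Things that resemble listed ones, but are neither listed nor needed, are in the scene too. Of the things that look like the pin, the largest one is meant.

How it is judged:
By the outcome, as a careful person would: the job done as asked, in the order asked, and still so for the second after the job is handed in, with the robot touching nothing.
It also fails if it takes over 58 s, if anything falls off the work surface, if the arm or the gripper's body presses on something with over 40 N, if the wrist force passes 120 N, or if a joint passes its speed limit or range.

ROBOT

A 6-joint arm with a two-finger parallel gripper is mounted at the origin on the work surface. World frame = base frame: x ahead of the robot, y to its left, z up, the work surface at z = 0. Lengths are in m, angles in rad, forces in N, time in s.
With the tool pointing down it reaches from about 0.3 to 0.775 m from the base axis. Payload 14.6 kg.
Tool frame: the origin (TCP) lies on the centre line of the jaws, within the pads' length; the fingertips stand 19 mm ahead of it and the grasp point (between the pads) is the TCP; y points along the fingers, x is the direction in which the jaws open and shut, and the axes are right-handed (so a half turn about y gives the same grasp; the last joint's range is limited). The gripper opens to 94 mm and grips with 3 to 60 N. Pads are 16 mm wide; open, the fingers measure 119 mm over their backs; the gripper's body (75 mm by 177 mm) begins 78 mm behind the grasp point.
Start: joints at [1.153, 0.3, 1.521, -0, 1.321, -0.067], TCP at [0.189, 0.516, 0.224] pointing down, gripper open.
Joint ranges: [-3.03, 3.03], [-0.79, 2.21], [0.23, 2.52], [-1.04, 4.18], [0, 3.07], [-2.55, 2.55]. Speed limits (rad/s): [2.22, 2.22, 2.57, 3.14, 3.14, 3.14].

INTERFACE

Orientations are given as [roll, pitch, yaw] about the fixed x, y, z axes, in that order (R = Rz(yaw) Ry(pitch) Rx(roll)).
In Python, from station import get_obs, cams, workorder gives the robot as it stands.
- The arm moves only by the shell command python3 -m handwheel 'ROWS' [FORCE]. ROWS is JSON, a list of rows, each an object of numbers: "fingers": the opening, from -1 (shut) to 1 (fully open); "x", "y", "z": the shift along the tool's x, y, z in m; "spin": the turn about the tool's y in degrees. In form: [{"fingers": .., "x": .., "y": .., "z": .., "spin": ..}, ...]. A call has exactly 10 rows; each row is the pose to reach, as a shift and turn from the pose commanded when the call began, along the tool's axes at that moment; what a row does not reach only later rows make up. A row lasts 1/10 s, in which the tool goes at most 50 mm and 8.59 degrees, less where a joint would pass 70% of its speed; a pose out of reach is approached as far as the arm can. A call with a gripper value outside its range is refused whole. The fingers move at their own pace and stop on an object; FORCE is the grip in N (left out, the last holds). Time passes only in rows, so rows that repeat a pose let the fingers close, or fill a call up. It gives the time, the measured TCP pose, the force and the opening at its end, in the units of the state.
- get_obs(): the state, without advancing time (a new reading comes with each control period).
- cams.camera(name): name is "scene" or "top" or "wrist"; returns (picture, depth): 480x640x3 uint8, red, green, blue; 480x640 float32, m along the optical axis (not along the pixel's ray), 0 where there is no reading.
- cams.get_calibration(name): a dict with "fx", "fy", "cx", "cy" (pixels), "view" (4x4, takes a point from world to camera coordinates). Camera axes: x right, y down, z forward; pixel columns grow to the right and rows downward; lengths in m; the calibration is good to about 2 mm. A picture is of the moment at which its call begins: read the wrist's pose just before it. get_calibration takes no time and is no camera call; for the wrist camera it gives the pose at the moment of the call.
- workorder.hand_in(): hands the job in, once; it reports no verdict.
The state is a dict: "time_s": time; "qpos": joint angles; "joint_vel": joint speeds; "tau": joint torques, N m; "ee_pos": TCP position; "eef_rot": TCP orientation; "force": force on the tool from outside, world axes, zero at the start; "moment": the same for the moment, N m; "grip_width": finger opening in m.
Only numpy, scipy, OpenCV 4.12 (cv2) and the standard library are available. Lean on these libraries where they do the work, as an engineer would, in place of code of your own. Each camera call takes 0.05 s, during which the arm holds its last target. There are 200 camera calls.

## Working session

There is one attempt and no reset: what is moved stays moved. The work goes in short steps, Python scripts to look and compute and a shell command to move; the robot and the scene stay as the last step left them, time stands still between calls to the robot, and variables do not carry over. Pictures are saved under pics/ and viewed, about 8 in all and at most 12, crops included, and the job is handed in when it is done.

```bash
ls; mkdir -p pics
python3 - <<'E'
from station import get_obs, cams
import cv2, numpy as np
o=get_obs(); print(o)
for n in("scene","top"):
    p,d=cams.camera(n); cv2.imwrite(f"pics/{n}0.png",p[:,:,::-1]); np.save(f"pics/{n}0d.npy",d)
    c=cams.get_calibration(n); print(n,c)
E
```

```text
pics
{'time_s': 0.0, 'qpos': array([ 1.15342403e+00,  3.00454657e-01,  1.52154519e+00,  8.62796642e-07,
        1.32070729e+00, -6.66165492e-02]), 'joint_vel': array([ 1.10781655e-03, -7.22624399e-04, -7.29531754e-04, -4.63137141e-04,
        3.47891643e-05, -1.05239147e-04]), 'tau': array([ 1.77947327e-04, -5.31790280e+01, -3.52749324e+01,  7.08754733e-02,
        2.42581952e-02, -9.21481796e-05]), 'ee_pos': array([0.18890242, 0.51629878, 0.22391052]), 'eef_rot': array([-1.57072130e+00,  1.11195535e-03,  1.22004040e+00]), 'force': array([-0.46899337,  0.02910617, -0.55688147]), 'moment': array([-0.03915104, -0.01531243,  0.03089238]), 'grip_width': 0.09385185846213351}
scene {'fx': 447.6133549489532, 'fy': 447.6133549489532, 'cx': 326.28047143231584, 'cy': 240.4664727095699, 'view': array([[ 0.63539011,  0.7721321 , -0.00956217, -0.36383843],
       [ 0.39341277, -0.33434658, -0.85641039, -0.13781928],
       [-0.66445903,  0.54039281, -0.51620713,  1.55321277],
       [ 0.        ,  0.        ,  0.        ,  1.        ]])}
top {'fx': 591.5287796107992, 'fy': 591.5287796107992, 'cx': 320.9873579931416, 'cy': 244.92385310049158, 'view': array([[ 1.64086943e-02, -9.99865186e-01,  6.03288323e-04,
        -3.40886974e-02],
       [-9.93544720e-01, -1.63727000e-02, -1.12253393e-01,
         5.93284784e-01],
       [ 1.12248137e-01,  1.24253768e-03, -9.93679431e-01,
         1.61126668e+00],
       [ 0.00000000e+00,  0.00000000e+00,  0.00000000e+00,
         1.00000000e+00]])}
```

View pics/scene0.png

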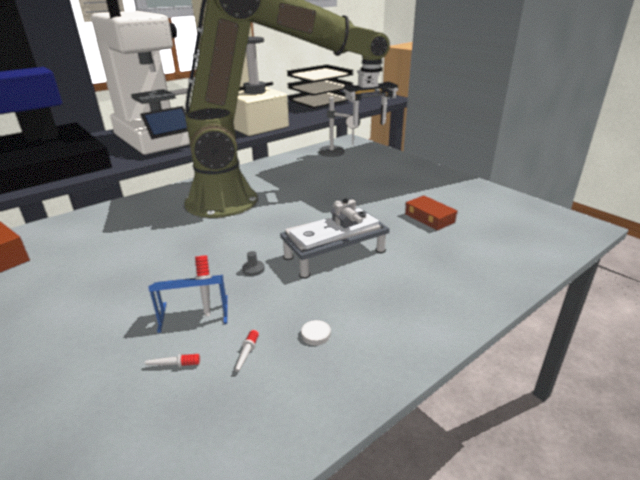

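View pics/top0.png

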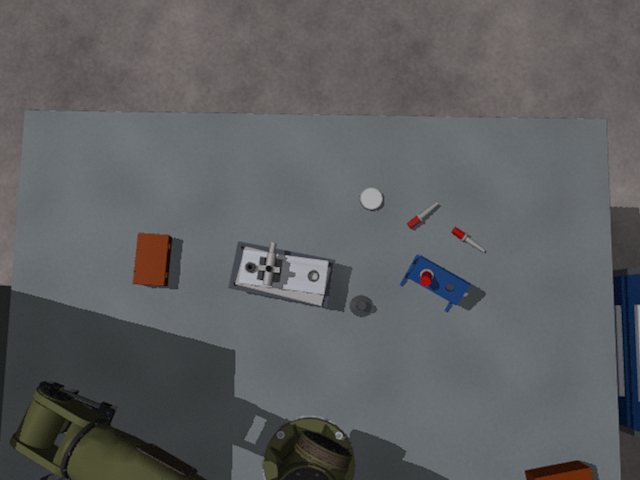

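Scene shows: candidates for the pin are the racked one (top 427,279 / scene 203,266) and two loose, smaller ones on the bench (top 425,215 and 467,238; scene 250,345 and 175,360). The racked one is meant. The fixture is at top (285,273), with the hole at (314,275) and the pivot at about (250,267).

```bash
cat > h.py <<'E'
import numpy as np, cv2
from station import get_obs, cams
def cloud(d,c):
    v,u=np.mgrid[0:480,0:640]
    P=np.stack([(u-c['cx'])/c['fx']*d,(v-c['cy'])/c['fy']*d,d],-1)
    T=np.linalg.inv(c['view']); return P@T[:3,:3].T+T[:3,3]
def ray(c,u,v,z):
    T=np.linalg.inv(c['view']); r=T[:3,:3]@np.array([(u-c['cx'])/c['fx'],(v-c['cy'])/c['fy'],1]); o=T[:3,3]
    return o+r*(z-o[2])/r[2]
def proj(c,p):
    q=c['view']@np.append(p,1); return np.array([c['fx']*q[0]/q[2]+c['cx'],c['fy']*q[1]/q[2]+c['cy']])
E
python3 - <<'E'
from h import *
for n in("top","scene"):
    p=cv2.imread(f"pics/{n}0.png"); d=np.load(f"pics/{n}0d.npy"); c=cams.get_calibration(n); W=cloud(d,c)
    hsv=cv2.cvtColor(p,cv2.COLOR_BGR2HSV); H,S,V=[hsv[...,i].astype(int) for i in range(3)]
    ok=(d>0)&(W[...,0]>.2)&(W[...,0]<.9)&(abs(W[...,1])<.5)
    b=(H>100)&(H<130)&(S>120)&ok&(W[...,2]>.06)
    B=W[b]; m=B.mean(0); u,s,vt=np.linalg.svd(B-m,full_matrices=False); print(n,"blue",len(B),m,s,"normal",vt[2],"long",vt[0],B.min(0),B.max(0))
    pr=(B-m)@vt.T; print(" ext",np.percentile(pr,[2,50,98],axis=0))
    r=((H<8)|(H>172))&(S>150)&ok&(W[...,2]>.05)
    k,l,st,ce=cv2.connectedComponentsWithStats(r.astype(np.uint8))
    for i in range(1,k):
        if st[i,4]>30: print(" red",ce[i],st[i],np.median(W[l==i],0),W[l==i].min(0),W[l==i].max(0))
    f=ok&(W[...,1]>-.1)&(W[...,1]<.33)&(W[...,2]>.06)&(W[...,2]<.085)&(W[...,0]>.4)
    rect=cv2.minAreaRect(W[f][:,:2].astype(np.float32)); print(" base",f.sum(),rect)
    f=ok&(W[...,1]>-.1)&(W[...,1]<.33)&(W[...,2]>.088)&(W[...,2]<.1)&(W[...,0]>.4)
    rect=cv2.minAreaRect(W[f][:,:2].astype(np.float32)); print(" carr",f.sum(),rect)
    x0,y0=(225,170) if n=="top" else (140,180)
    cv2.imwrite(f"pics/{n}crop.png",cv2.resize(p[y0:y0+150,x0:x0+270],None,fx=2.9,fy=2.9,interpolation=cv2.INTER_CUBIC))
E
```

```text
top blue 1210 [ 0.49738847 -0.33843132  0.09832302] [1.87752635 1.01138583 0.58158167] normal [ 0.10973548 -0.18652018  0.97630341] long [-0.19503478 -0.96718119 -0.1628557 ] [ 0.23464704 -0.41529263  0.06445173] [0.55998464 0.48961619 0.49381033]
 ext [[-0.07304282 -0.04380073 -0.02902766]
 [ 0.00542738 -0.00081115  0.00041307]
 [ 0.06764497  0.04208591  0.02556602]]
 red [425.625      278.50833333] [421 272  10  14 120] [ 0.49771812 -0.29620116  0.13892135] [ 0.48184161 -0.31800698  0.08129667] [ 0.51729008 -0.28274578  0.14895176]
 base 1816 ((0.5109241604804993, 0.08220475912094116), (0.2710026800632477, 0.13041630387306213), 79.93675231933594)
 carr 1983 ((0.5059530735015869, 0.08181576430797577), (0.23710286617279053, 0.10914391279220581), 83.40847778320312)
scene blue 535 [ 0.52102356 -0.34950927  0.10489956] [1.11767591 0.33169952 0.20899061] normal [ 0.51899399 -0.31036775 -0.79644027] long [ 0.50773247  0.86150108 -0.0048617 ] [ 0.45280909 -0.4156895   0.06093577] [ 0.56793095 -0.26614336  0.1161    ]
 ext [[-0.07108466 -0.01206771 -0.01172525]
 [-0.00366339 -0.00682946 -0.00129982]
 [ 0.07533838  0.04024614  0.03104094]]
 red [201.83937824 265.28497409] [196 256  12  20 193] [ 0.51245762 -0.30309691  0.12864819] [ 0.49646809 -0.31599593  0.1083761 ] [ 0.52502068 -0.28824993  0.1480361 ]
 base 1331 ((0.513494610786438, 0.08047394454479218), (0.273493230342865, 0.13625992834568024), 79.88955688476562)
 carr 1225 ((0.5171270966529846, 0.07636871933937073), (0.2353537529706955, 0.09662514925003052), 82.66217803955078)
```

View pics/topcrop.png

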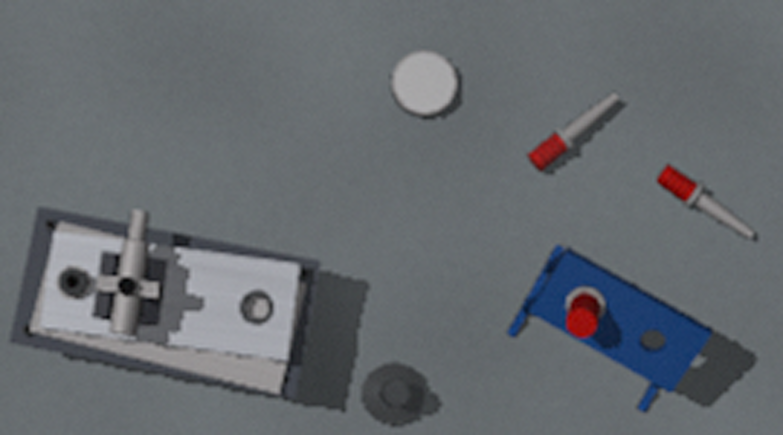

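The crop confirms the choice: the big pin stands in the blue rack (crop 583,310) with the empty hole at crop (652,340). The carrier hole is at crop (257,305) with a bright crescent, and the pivot at (75,282). Both loose pins are clearly shorter.

Run:
```python
from h import *
ct,cs=cams.get_calibration("top"),cams.get_calibration("scene")
def P(c): return np.array([[c['fx'],0,c['cx']],[0,c['fy'],c['cy']],[0,0,1]])@c['view'][:3]
q=cv2.triangulatePoints(P(ct),P(cs),np.array([425.6,278.5]),np.array([201.8,265.3])); q=q[:3,0]/q[3]; print("red",q, proj(ct,q),proj(cs,q))
h2=ray(ct,225+652/2.9,170+340/2.9,.098); print("hole2",h2)
col=ray(ct,225+586/2.9,170+303/2.9,.102); print("collar",col)
print("longdir ang",np.degrees(np.arctan2(*(col-h2)[[1,0]])))
o=get_obs(); yaw=o['eef_rot'][2]
for t in (q,):
    d=t-o['ee_pos']; print("tool x,z",d@[np.cos(yaw),np.sin(yaw),0],d@[-np.sin(yaw),np.cos(yaw),0],"y",-d[2])
print("pivot",ray(ct,225+75/2.9,170+282/2.9,.107),"ch",ray(ct,225+257/2.9,170+305/2.9,.095))
```

```text
red [ 0.50022849 -0.29898194  0.12099743] [425.43871359 278.42296885] [201.44106068 265.30654605]
hole2 [ 0.47927768 -0.36757087  0.098     ]
collar [ 0.51185755 -0.30668437  0.102     ]
longdir ang 61.84912449246289
tool x,z -0.658663996605656 -0.572522824223346 y 0.10295280074789856
pivot [0.52302895 0.15997297 0.107     ] ch [ 0.50551636 -0.00614032  0.095     ]
```

```bash
python3 -m handwheel '[{"fingers":1,"x":-0.05,"y":0,"z":-0.043,"spin":1},{"fingers":1,"x":-0.10,"y":0,"z":-0.087,"spin":2},{"fingers":1,"x":-0.15,"y":0,"z":-0.13,"spin":3},{"fingers":1,"x":-0.2,"y":0,"z":-0.174,"spin":4},{"fingers":1,"x":-0.25,"y":0,"z":-0.217,"spin":5},{"fingers":1,"x":-0.3,"y":0,"z":-0.26,"spin":6},{"fingers":1,"x":-0.35,"y":0,"z":-0.304,"spin":7},{"fingers":1,"x":-0.4,"y":0,"z":-0.348,"spin":8},{"fingers":1,"x":-0.45,"y":0,"z":-0.391,"spin":9},{"fingers":1,"x":-0.5,"y":0,"z":-0.434,"spin":9}]' 30
python3 -m handwheel '[{"fingers":1,"x":-0.03,"y":0,"z":-0.025,"spin":0},{"fingers":1,"x":-0.06,"y":0,"z":-0.05,"spin":0},{"fingers":1,"x":-0.09,"y":0,"z":-0.075,"spin":0},{"fingers":1,"x":-0.12,"y":0,"z":-0.1,"spin":0},{"fingers":1,"x":-0.14,"y":0,"z":-0.115,"spin":0},{"fingers":1,"x":-0.14,"y":0,"z":-0.115,"spin":0},{"fingers":1,"x":-0.14,"y":0,"z":-0.115,"spin":0},{"fingers":1,"x":-0.14,"y":0,"z":-0.115,"spin":0},{"fingers":1,"x":-0.14,"y":0,"z":-0.115,"spin":0},{"fingers":1,"x":-0.14,"y":0,"z":-0.115,"spin":0}]'
cat > look.py <<'E'
import sys; from h import *
o=get_obs(); c=cams.get_calibration("wrist"); p,d=cams.camera("wrist")
n=sys.argv[1]; cv2.imwrite(f"pics/{n}.png",p[:,:,::-1]); np.savez(f"pics/{n}.npz",d=d,ee=o['ee_pos'],rot=o['eef_rot'],**c)
print(o['time_s'],o['ee_pos'],o['eef_rot'],o['force'],o['grip_width'])
E
python3 look.py w1
```

```text
time_s: 1.1
ee_pos: [0.3673, 0.0473, 0.2246]
eef_rot: [-1.571, -0.0, 1.062]
force: [1.1, 1.8, -0.7]
grip_width: 0.0938
time_s: 2.1
ee_pos: [0.3996, -0.1283, 0.2246]
eef_rot: [-1.571, -0.0, 1.064]
force: [0.7, 0.9, 1.0]
grip_width: 0.0937
2.1 [ 0.39962341 -0.12830832  0.22457085] [-1.57108405e+00 -5.63939742e-05  1.06404561e+00] [0.66422994 0.85094729 0.96434823] 0.09372209277033848
```

View pics/w1.png

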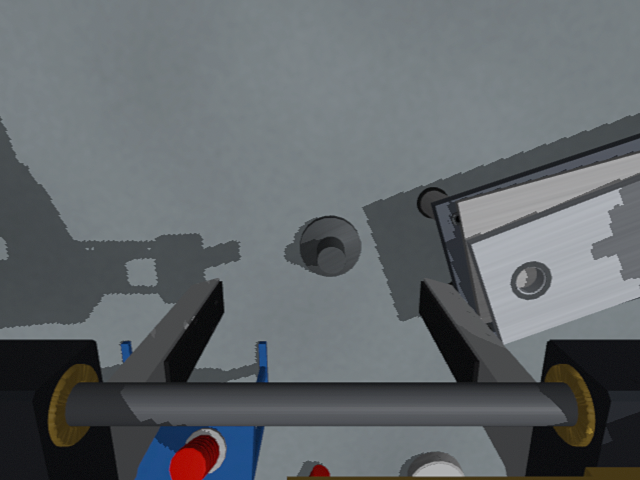

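The wrist image has +tool z (towards the robot) up. The pin handle shows at (195,455), the anvil at (330,245), and the carrier hole at (531,280) with a bright crescent at its left.

```bash
python3 -m handwheel '[{"fingers":1,"x":-0.02,"y":0,"z":-0.035,"spin":0},{"fingers":1,"x":-0.04,"y":0,"z":-0.07,"spin":0},{"fingers":1,"x":-0.06,"y":0,"z":-0.105,"spin":0},{"fingers":1,"x":-0.08,"y":0,"z":-0.13,"spin":0},{"fingers":1,"x":-0.10,"y":0,"z":-0.16,"spin":0},{"fingers":1,"x":-0.10,"y":0,"z":-0.17,"spin":0},{"fingers":1,"x":-0.10,"y":0,"z":-0.17,"spin":0},{"fingers":1,"x":-0.1,"y":0,"z":-0.17,"spin":0},{"fingers":1,"x":-0.1,"y":0,"z":-0.17,"spin":0},{"fingers":1,"x":-0.1,"y":0,"z":-0.17,"spin":0}]'
python3 look.py w2
python3 - <<'E'
from h import *
p=cv2.imread("pics/w2.png"); c=np.load("pics/w2.npz"); W=cloud(c['d'],c)
hsv=cv2.cvtColor(p,cv2.COLOR_BGR2HSV); H,S,V=[hsv[...,i].astype(int) for i in range(3)]
b=(H>100)&(H<130)&(S>120)&(W[...,2]>.06)&(W[...,2]<.13)
B=W[b]; 
for _ in range(4):
    m=np.median(B,0); A=np.c_[B[:,:2],np.ones(len(B))]; x=np.linalg.lstsq(A,B[:,2],rcond=None)[0]; r=abs(A@x-B[:,2]); B=B[r<max(.003,np.median(r)*2)]
n=np.array([-x[0],-x[1],1]); n/=np.linalg.norm(n); print("normal",n,"tilt",np.degrees(np.arccos(n[2])),"lean dir deg",np.degrees(np.arctan2(n[1],n[0])),len(B))
r=((H<8)|(H>172))&(S>150)&(W[...,2]>.09)&(W[...,2]<.16)
k,l,st,ce=cv2.connectedComponentsWithStats(r.astype(np.uint8)); i=1+st[1:,4].argmax(); print(st[i],ce[i]); Q=W[l==i]
print(Q.min(0),Q.max(0),np.median(Q,0))
T=Q[Q[:,2]>.128];print(T.mean(0))
# fit axis xy given n: cylinder r=14
from scipy.optimize import least_squares
d0=np.array([np.sin(.5)*n[0]/np.hypot(n[0],n[1]),np.sin(.5)*n[1]/np.hypot(n[0],n[1]),np.cos(.5)])
def f(a):
    P=Q-np.array([a[0],a[1],.125]); s=P@d0; return (np.linalg.norm(P-s[:,None]*d0,axis=1)-.014)[s<.018]*0+0 if False else np.where(s<.018,np.linalg.norm(P-s[:,None]*d0,axis=1)-.014,0)
s=least_squares(f,[.5,-.3],loss='soft_l1',f_scale=.002); print("axis at z=.125",s.x,s.cost)
E
```

```text
time_s: 3.15
ee_pos: [0.4993, -0.2984, 0.2248]
eef_rot: [-1.571, 0.0, 1.064]
force: [0.8, 0.2, 0.7]
grip_width: 0.0943
3.15 [ 0.4993394  -0.29839378  0.22482918] [-1.57123108e+00  3.02937314e-05  1.06354105e+00] [0.76873456 0.22786559 0.69562433] 0.09425288631518136
normal [-0.41966223  0.23238534  0.87742844] tilt 28.666303392613845 lean dir deg 151.02478205221666 14151
[ 302  227   43   50 1707] [322.83948448 250.88927944]
[ 0.48183728 -0.31571727  0.09224098] [ 0.52085266 -0.28150902  0.14847674] [ 0.49595879 -0.29622956  0.14142234]
[ 0.49557978 -0.2956217   0.14148371]
axis at z=.125 [ 0.50136267 -0.29866058] 0.0006325403790744006
```

View pics/w2.png

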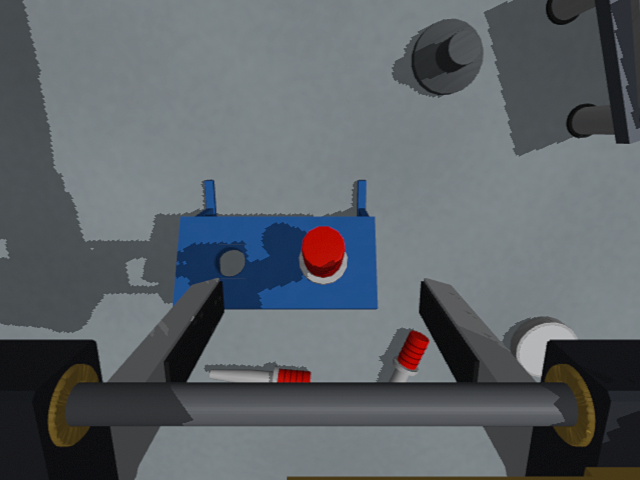

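The wrist view is aligned with the lean plane: the handle is at (323,251), midway between the jaws. Descend and grip.

```bash
python3 -m handwheel '[{"fingers":1,"x":0.001,"y":0.03,"z":0,"spin":0},{"fingers":1,"x":0.001,"y":0.06,"z":0,"spin":0},{"fingers":1,"x":0.001,"y":0.08,"z":0,"spin":0},{"fingers":1,"x":0.001,"y":0.09,"z":0,"spin":0},{"fingers":1,"x":0.001,"y":0.097,"z":0,"spin":0},{"fingers":1,"x":0.001,"y":0.097,"z":0,"spin":0},{"fingers":-1,"x":0.001,"y":0.097,"z":0,"spin":0},{"fingers":-1,"x":0.001,"y":0.097,"z":0,"spin":0},{"fingers":-1,"x":0.001,"y":0.097,"z":0,"spin":0},{"fingers":-1,"x":0.001,"y":0.097,"z":0,"spin":0}]' 30
python3 -m handwheel '[{"fingers":-1,"x":0,"y":0,"z":0,"spin":0},{"fingers":-1,"x":0,"y":0,"z":0,"spin":0},{"fingers":-1,"x":0,"y":0,"z":0,"spin":0},{"fingers":-1,"x":0,"y":0,"z":0,"spin":0},{"fingers":-1,"x":0,"y":0,"z":0,"spin":0},{"fingers":-1,"x":0,"y":-0.0018,"z":0.001,"spin":0},{"fingers":-1,"x":0,"y":-0.0035,"z":0.0019,"spin":0},{"fingers":-1,"x":0,"y":-0.0053,"z":0.0029,"spin":0},{"fingers":-1,"x":0,"y":-0.007,"z":0.0038,"spin":0},{"fingers":-1,"x":0,"y":-0.0088,"z":0.0048,"spin":0}]' 30
```

```text
time_s: 4.2
ee_pos: [0.5001, -0.2982, 0.1278]
eef_rot: [-1.571, 0.0, 1.063]
force: [-0.1, 0.4, 0.4]
grip_width: 0.0658
time_s: 5.2
ee_pos: [0.4957, -0.2957, 0.1364]
eef_rot: [-1.571, 0.0, 1.063]
force: [0.6, 0.3, -3.0]
grip_width: 0.0275
```

```bash
python3 -m handwheel '[{"fingers":-1,"x":0,"y":-0.009,"z":0.0049,"spin":0},{"fingers":-1,"x":0,"y":-0.018,"z":0.0098,"spin":0},{"fingers":-1,"x":0,"y":-0.027,"z":0.0147,"spin":0},{"fingers":-1,"x":0,"y":-0.036,"z":0.0197,"spin":0},{"fingers":-1,"x":0,"y":-0.045,"z":0.0246,"spin":0},{"fingers":-1,"x":0,"y":-0.054,"z":0.0295,"spin":0},{"fingers":-1,"x":0,"y":-0.063,"z":0.0344,"spin":0},{"fingers":-1,"x":0,"y":-0.072,"z":0.0393,"spin":0},{"fingers":-1,"x":0,"y":-0.08,"z":0.0437,"spin":0},{"fingers":-1,"x":0,"y":-0.12,"z":0.05,"spin":0}]' 
python3 look.py w3
python3 - <<'E'
from h import *
c=cams.get_calibration("scene");p,d=cams.camera("scene"); ee=get_obs()['ee_pos']; u,v=proj(c,ee).astype(int); print(u,v)
a=p[max(0,v-70):v+80,max(0,u-100):u+100,::-1]; w=cv2.imread("pics/w3.png")
cv2.imwrite("pics/c3.png",np.hstack([cv2.resize(a,(400,300),interpolation=cv2.INTER_CUBIC),cv2.resize(w,(400,300))]))
E
```

```text
time_s: 6.2
ee_pos: [0.4507, -0.2706, 0.2538]
eef_rot: [-1.564, -0.001, 1.063]
force: [1.3, -0.7, -1.8]
grip_width: 0.0277
6.2 [ 0.45071104 -0.27055533  0.25378987] [-1.56404136e+00 -7.09626709e-04  1.06289128e+00] [ 1.32747495 -0.66183363 -1.8468218 ] 0.027709448044730564
193 197
```

View pics/c3.png

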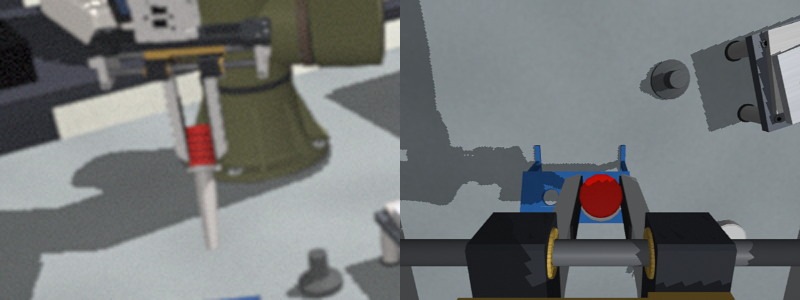

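The scene crop shows the pin free of the rack and still leaning about as it stood. Turn the jaws onto the fixture's x, move beside the fixture, and ease the grip so it hangs.

```bash
python3 -m handwheel '[{"fingers":-1,"x":0.01,"y":-0.005,"z":0.005,"spin":7},{"fingers":-1,"x":0.03,"y":-0.01,"z":0.01,"spin":14},{"fingers":-1,"x":0.05,"y":-0.02,"z":0.02,"spin":21},{"fingers":-1,"x":0.07,"y":-0.03,"z":0.03,"spin":28},{"fingers":-1,"x":0.09,"y":-0.04,"z":0.04,"spin":35},{"fingers":-1,"x":0.11,"y":-0.045,"z":0.05,"spin":43},{"fingers":-1,"x":0.13,"y":-0.045,"z":0.055,"spin":50},{"fingers":-1,"x":0.15,"y":-0.045,"z":0.056,"spin":57},{"fingers":-1,"x":0.16,"y":-0.045,"z":0.056,"spin":64},{"fingers":-1,"x":0.163,"y":-0.045,"z":0.056,"spin":71}]' 10
python3 -m handwheel '[{"fingers":-1,"x":0,"y":0,"z":0,"spin":0},{"fingers":-1,"x":0,"y":0,"z":0,"spin":0},{"fingers":-1,"x":0,"y":0,"z":0,"spin":0},{"fingers":-1,"x":0,"y":0,"z":0,"spin":0},{"fingers":-1,"x":0,"y":0,"z":0,"spin":0},{"fingers":-1,"x":0,"y":0,"z":0,"spin":0},{"fingers":-1,"x":0,"y":0,"z":0,"spin":0},{"fingers":-1,"x":0,"y":0,"z":0,"spin":0},{"fingers":-1,"x":0,"y":0,"z":0,"spin":0},{"fingers":-1,"x":0,"y":0,"z":0,"spin":0}]' 7
python3 look.py w4
cat > tilt.py <<'E'
import sys; from h import *
n=sys.argv[1]; p=cv2.imread(f"pics/{n}.png"); c=np.load(f"pics/{n}.npz"); W=cloud(c['d'],c); ee=c['ee']; yaw=c['rot'][2]
R=np.array([[np.cos(yaw),np.sin(yaw),0],[0,0,-1],[-np.sin(yaw),np.cos(yaw),0]])
L=(W-ee)@R.T
hsv=cv2.cvtColor(p,cv2.COLOR_BGR2HSV); H,S=hsv[...,0].astype(int),hsv[...,1]
r=((H<8)|(H>172))&(S>150)&(abs(L[...,0])<.02)&(abs(L[...,2])<.035)&(abs(L[...,1])<.04)
Q=L[r]; t=Q[Q[:,1]<np.percentile(Q[:,1],60)]
for _ in range(4):
    A=np.c_[t[:,[0,2]],np.ones(len(t))]; x=np.linalg.lstsq(A,t[:,1],rcond=None)[0]
    A=np.c_[Q[:,[0,2]],np.ones(len(Q))]; t=Q[abs(A@x-Q[:,1])<.0015]
print("n",len(t),"top centre tool xyz",t.mean(0),"tilt toward +z deg",np.degrees(np.arctan(x[1])),"toward +x",np.degrees(np.arctan(x[0])), (t.max(0)-t.min(0)))
E
python3 tilt.py w3; python3 tilt.py w4
```

```text
time_s: 7.3
ee_pos: [0.4826, -0.1008, 0.3008]
eef_rot: [-1.571, 0.0, -0.18]
force: [-0.1, 0.9, -2.7]
grip_width: 0.028
time_s: 8.3
ee_pos: [0.4824, -0.1018, 0.3012]
eef_rot: [-1.571, 0.0, -0.176]
force: [0.2, -0.3, -2.7]
grip_width: 0.0279
8.3 [ 0.4824325  -0.10178268  0.30123088] [-1.57082017e+00  1.77658327e-05 -1.76152400e-01] [ 0.20262999 -0.32982673 -2.72186421] 0.027896263302188064
n 3484 top centre tool xyz [-0.00060712 -0.01457329  0.0073309 ] tilt toward +z deg 27.870740986345588 toward +x -0.5645230541816392 [0.02732791 0.01427237 0.02416032]
n 3532 top centre tool xyz [-0.00023888 -0.014378    0.00670062] tilt toward +z deg 28.128832426291545 toward +x -0.24630069385128128 [0.02761767 0.01404288 0.0239144 ]
```

View pics/w4.png

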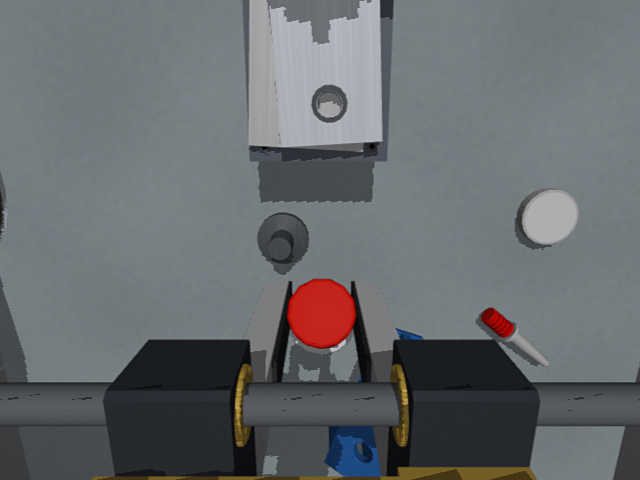

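w4 shows the handle top at (322,313), still tilted 28°. The carrier hole is at (330,103), the plates' near edges at rows 145-160, and the anvil at (283,240). I'll zoom the hole and fit circles and edges.

Run:
```python
from h import *
p=cv2.imread("pics/w4.png"); c=dict(np.load("pics/w4.npz")); W=cloud(c['d'],c)
a=cv2.resize(p[60:165,240:395],None,fx=5,fy=5,interpolation=cv2.INTER_CUBIC); cv2.imwrite("pics/c4.png",a)
g=cv2.cvtColor(p,cv2.COLOR_BGR2GRAY)
m=((g<110)).astype(np.uint8); m[:75]=0; m[130:]=0; m[:,:305]=0; m[:,356:]=0
cn,_=cv2.findContours(m,cv2.RETR_EXTERNAL,cv2.CHAIN_APPROX_NONE); k=max(cn,key=cv2.contourArea); e=cv2.fitEllipse(k); print("ring",e, "->",ray(c,*e[0],.095))
z=W[...,2]
for lo,hi,n in((.09,.1,'carrier'),(.078,.088,'spacer'),(.07,.0775,'base')):
    f=(z>lo)&(z<hi); f[:, :230]=0; f[:,410:]=0; f[170:]=0
    print(n,f.sum(),[ (v,np.where(f[v])[0][[0,-1]]) if f[v].any() else None for v in (80,110,130,140,150,155)])
print("cam pos",np.linalg.inv(c['view'])[:3,3])
print(np.round(z[88:120:3,312:350:3]*1000).astype(int))
```

```text
ring ((328.9715576171875, 103.26737213134766), (34.34581756591797, 37.09949493408203), 1.2977745532989502) -> [ 0.50662668 -0.00443419  0.095     ]
carrier 14785 [(80, array([276, 381])), (110, array([278, 381])), (130, array([280, 381])), (140, array([281, 382])), None, None]
spacer 4639 [(80, array([249, 275])), (110, array([249, 339])), (130, array([249, 279])), (140, array([249, 280])), (150, array([261, 374])), None]
base 3835 [(80, array([246, 390])), (110, array([248, 389])), (130, array([382, 388])), (140, array([383, 387])), (150, array([250, 387])), (155, array([250, 387]))]
cam pos [ 0.49503498 -0.02792297  0.4613033 ]
[[ 94  95  93  96  94  94  94  96  94  95  95  96  95]
 [ 94  96  94  96  95  92  91  94  96  97  96  93  94]
 [ 95  94  95  95  82  82  83  82  84  95  96  95  94]
 [ 96  95  94  83  82  83  83  82  84  86  95  95  96]
 [ 95  97  86  82  83  84  83  83  83  83  96  95  95]
 [ 95  96  -1  83  84  83  84  82  84  84  94  96  96]
 [ 95  97  -1  83  82  82  83  82  82  84  94  95  95]
 [ 96  94  95  82  81  82  83  84  83  84  95  96  94]
 [ 94  95  95  83  84  83  83  82  81  93  95  95  95]
 [ 96  95  95  96  85  84  84  82  97  96  94  94  95]
 [ 96 461  95  95  96  95  95  95  96  96  93  95  95]]
```

View pics/c4.png

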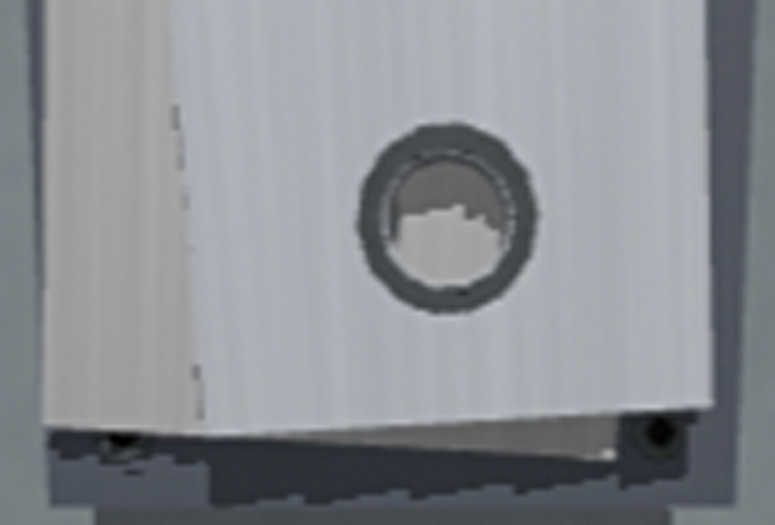

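Run:
```python
from h import *
c=dict(np.load("pics/w4.npz")); ct=cams.get_calibration("top")
R=lambda u,v,z: ray(c,240+u/5,60+v/5,z)[:2]
def hole(a,b,name):  # a=left,b=right near corners ; in-plane +y direction
    e=(b-a); w=np.linalg.norm(e); e/=w; n=np.array([-e[1],e[0]]); print(name,"w",w,"ang x-dir deg",np.degrees(np.arctan2(e[1],e[0])),"mid",(a+b)/2,"hole@34",(a+b)/2+.034*n,"pivot@204",(a+b)/2+.204*n)
hole(R(203,433,.095),R(713,405,.095),"carrier")
hole(R(45,425,.083),R(614,458,.083),"spacer")
hole(R(50,505,.075),R(735,507,.075),"base")
print("carrier ring",R(448,218,.095))
g=cv2.cvtColor(cv2.imread("pics/top0.png"),cv2.COLOR_BGR2GRAY)[250:285,236:265]
print("pivot top", ray(ct,225+75/2.9,170+282/2.9,.107)[:2])
```

```text
carrier w 0.09050407557326456 ang x-dir deg -7.019782229222436 mid [ 0.50306409 -0.03838706] hole@34 [ 0.5072193  -0.00464193] pivot@204 [0.52799535 0.16408376]
spacer w 0.1045579363556354 ang x-dir deg -13.313543867007187 mid [ 0.47961475 -0.03859684] hole@34 [ 0.48744426 -0.00551061] pivot@204 [0.52659183 0.15992055]
base w 0.12946543687901282 ang x-dir deg -10.243058785044195 mid [ 0.488723   -0.05256049] hole@34 [ 0.49476902 -0.01910238] pivot@204 [0.52499916 0.1481882 ]
carrier ring [ 0.50711528 -0.00479773]
pivot top [0.52302895 0.15997297]
```

Carrier hole ≈ (0.507, −0.0047), i.e. +9.3 mm in fixture x. Base hole ≈ (0.4977, −0.0034); plate edges and pivot agree. The spacer is ≈ −9.4 mm by its edges, and its hole is not visible. Plan:
1. Put the tip in the carrier hole and straighten the pin against the hole's y wall.
2. Drag the carrier to the spacer's hole and drop in.
3. Drag both into line and drive.

```bash
python3 -m handwheel '[{"fingers":-1,"x":0.002,"y":0,"z":0.02,"spin":0},{"fingers":-1,"x":0.004,"y":0.01,"z":0.045,"spin":0},{"fingers":-1,"x":0.006,"y":0.02,"z":0.07,"spin":0},{"fingers":-1,"x":0.007,"y":0.03,"z":0.095,"spin":0},{"fingers":-1,"x":0.007,"y":0.04,"z":0.12,"spin":0},{"fingers":-1,"x":0.007,"y":0.055,"z":0.14,"spin":0},{"fingers":-1,"x":0.007,"y":0.07,"z":0.15,"spin":0},{"fingers":-1,"x":0.007,"y":0.08,"z":0.153,"spin":0},{"fingers":-1,"x":0.007,"y":0.086,"z":0.153,"spin":0},{"fingers":-1,"x":0.007,"y":0.086,"z":0.153,"spin":0}]' 25
python3 look.py w5; python3 tilt.py w5
python3 - <<'E'
from h import *
c=np.load("pics/w5.npz"); ee=c['ee']
im=[]
for n in("scene","top"):
    k=cams.get_calibration(n);p,d=cams.camera(n); u,v=proj(k,[.507,-.0047,.1]).astype(int); print(n,u,v)
    a=p[v-45:v+30,u-50:u+50,::-1]; im.append(cv2.resize(a,(400,300),interpolation=cv2.INTER_CUBIC))
cv2.imwrite("pics/c5.png",np.hstack(im))
E
```

```text
time_s: 9.35
ee_pos: [0.516, 0.0471, 0.2148]
eef_rot: [-1.571, 0.001, -0.177]
force: [-1.1, -0.9, -2.4]
grip_width: 0.0277
9.35 [0.51595578 0.04710227 0.2147772 ] [-1.57110162e+00  9.35922495e-04 -1.76691474e-01] [-1.08709898 -0.88732968 -2.40739343] 0.027711373587055506
n 3505 top centre tool xyz [-0.00019196 -0.01438715  0.0066517 ] tilt toward +z deg 28.119110257594684 toward +x -0.26830181414065124 [0.027592   0.01477065 0.02434819]
scene 308 231
top 313 274
```

View pics/c5.png

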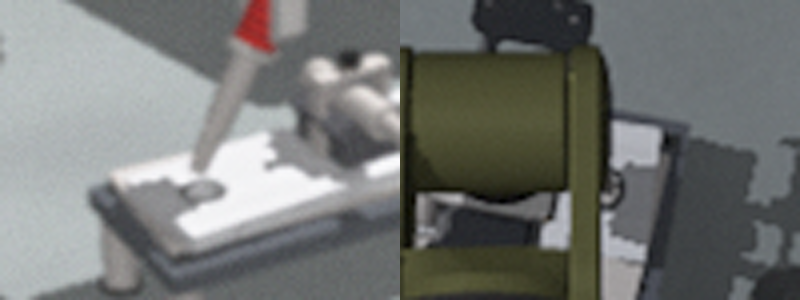

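The tip (crop 203,168) hangs just above the carrier hole (207,190). Lower it gently 22 mm.

```bash
python3 -m handwheel '[{"fingers":-1,"x":0,"y":0.003,"z":0,"spin":0},{"fingers":-1,"x":0,"y":0.006,"z":0,"spin":0},{"fingers":-1,"x":0,"y":0.009,"z":0,"spin":0},{"fingers":-1,"x":0,"y":0.012,"z":0,"spin":0},{"fingers":-1,"x":0,"y":0.015,"z":0,"spin":0},{"fingers":-1,"x":0,"y":0.017,"z":0,"spin":0},{"fingers":-1,"x":0,"y":0.019,"z":0,"spin":0},{"fingers":-1,"x":0,"y":0.021,"z":0,"spin":0},{"fingers":-1,"x":0,"y":0.023,"z":0,"spin":0},{"fingers":-1,"x":0,"y":0.023,"z":0,"spin":0}]' 14; python3 look.py w6; python3 tilt.py w6
```

```text
time_s: 10.5
ee_pos: [0.5161, 0.0476, 0.192]
eef_rot: [-1.571, 0.0, -0.176]
force: [0.5, 0.8, -1.5]
grip_width: 0.0277
10.5 [0.51607303 0.04758151 0.19197605] [-1.57086764e+00  3.60599055e-04 -1.76332773e-01] [ 0.48926723  0.75007112 -1.52242563] 0.02767171496034646
n 3489 top centre tool xyz [-0.00022811 -0.01437126  0.00668277] tilt toward +z deg 28.123027092492883 toward +x -0.34540082947014455 [0.02723038 0.01428811 0.02429642]
```

```bash
python3 -m handwheel '[{"fingers":-1,"x":0,"y":-0.002,"z":-0.004,"spin":0},{"fingers":-1,"x":0,"y":-0.0036,"z":-0.0085,"spin":0},{"fingers":-1,"x":0,"y":-0.006,"z":-0.015,"spin":0},{"fingers":-1,"x":0,"y":-0.008,"z":-0.021,"spin":0},{"fingers":-1,"x":0,"y":-0.0095,"z":-0.027,"spin":0},{"fingers":-1,"x":0,"y":-0.011,"z":-0.033,"spin":0},{"fingers":-1,"x":0,"y":-0.012,"z":-0.039,"spin":0},{"fingers":-1,"x":0,"y":-0.0128,"z":-0.045,"spin":0},{"fingers":-1,"x":0,"y":-0.0135,"z":-0.051,"spin":0},{"fingers":-1,"x":0,"y":-0.0135,"z":-0.057,"spin":0}]'; python3 look.py w7; python3 tilt.py w7
```

```text
time_s: 11.55
ee_pos: [0.5061, -0.009, 0.2058]
eef_rot: [-1.571, -0.0, -0.176]
force: [0.7, 1.9, -1.8]
grip_width: 0.0273
11.55 [ 0.50605939 -0.00900983  0.20582013] [-1.57079149e+00 -5.23684756e-05 -1.76255096e-01] [ 0.72928651  1.90690852 -1.84921092] 0.027339033209590767
n 3455 top centre tool xyz [-0.00020047 -0.01557074  0.00686566] tilt toward +z deg 2.9455480239331595 toward +x -0.020711848620969153 [0.02763554 0.00413666 0.02767791]
```

Upright to 3°. Now grip firmly and drag the carrier towards fixture −x.

```bash
python3 -m handwheel '[{"fingers":-1,"x":0,"y":0,"z":0.001,"spin":0},{"fingers":-1,"x":0,"y":0,"z":0.002,"spin":0},{"fingers":-1,"x":-0.002,"y":0,"z":0.003,"spin":0},{"fingers":-1,"x":-0.005,"y":0,"z":0.003,"spin":0},{"fingers":-1,"x":-0.008,"y":0,"z":0.003,"spin":0},{"fingers":-1,"x":-0.011,"y":0,"z":0.003,"spin":0},{"fingers":-1,"x":-0.014,"y":0,"z":0.003,"spin":0},{"fingers":-1,"x":-0.016,"y":0,"z":0.003,"spin":0},{"fingers":-1,"x":-0.018,"y":0,"z":0.003,"spin":0},{"fingers":-1,"x":-0.0185,"y":0,"z":0.003,"spin":0}]' 60; python3 look.py w8; python3 tilt.py w8
```

```text
time_s: 12.6
ee_pos: [0.4884, -0.0022, 0.2059]
eef_rot: [-1.571, -0.0, -0.176]
force: [2.5, 1.5, -3.6]
grip_width: 0.0272
12.6 [ 0.48838606 -0.00222565  0.20589582] [-1.57061742e+00 -3.26094714e-04 -1.76230556e-01] [ 2.50517731  1.498657   -3.57656289] 0.027167261811366535
n 3468 top centre tool xyz [-0.00028245 -0.01559872  0.00691758] tilt toward +z deg 2.8312826209483766 toward +x -0.24438511615927797 [0.02727022 0.00407386 0.02730747]
```

```bash
python3 -m handwheel '[{"fingers":-1,"x":0,"y":0.001,"z":0,"spin":0},{"fingers":-1,"x":0,"y":0.002,"z":0,"spin":0},{"fingers":-1,"x":0,"y":0.003,"z":0,"spin":0},{"fingers":-1,"x":0,"y":0.004,"z":0,"spin":0},{"fingers":-1,"x":0,"y":0.005,"z":0,"spin":0},{"fingers":-1,"x":0,"y":0.006,"z":0,"spin":0},{"fingers":-1,"x":0,"y":0.007,"z":0,"spin":0},{"fingers":-1,"x":0,"y":0.0075,"z":0,"spin":0},{"fingers":-1,"x":0,"y":0.0075,"z":0,"spin":0},{"fingers":-1,"x":0,"y":0.0075,"z":0,"spin":0}]' ; python3 look.py w9; python3 tilt.py w9
```

```text
time_s: 13.65
ee_pos: [0.4884, -0.0023, 0.1981]
eef_rot: [-1.571, 0.0, -0.176]
force: [2.2, 0.2, -2.4]
grip_width: 0.0272
13.65 [ 0.48841045 -0.0023094   0.19814794] [-1.57082197e+00  2.31321656e-04 -1.76212305e-01] [ 2.23802171  0.24727604 -2.39520191] 0.02716110077100207
n 3450 top centre tool xyz [-0.00026148 -0.01560637  0.00691428] tilt toward +z deg 3.1984877243536993 toward +x -0.07070567531615603 [0.02724066 0.00416656 0.02723368]
```

No resistance: the tip is inside the spacer's hole at 79 mm. Drag both plates back towards the base hole.

```bash
python3 -m handwheel '[{"fingers":-1,"x":0.002,"y":0,"z":0,"spin":0},{"fingers":-1,"x":0.004,"y":0,"z":0,"spin":0},{"fingers":-1,"x":0.006,"y":0,"z":0,"spin":0},{"fingers":-1,"x":0.008,"y":0,"z":0,"spin":0},{"fingers":-1,"x":0.01,"y":0,"z":0,"spin":0},{"fingers":-1,"x":0.012,"y":0,"z":0,"spin":0},{"fingers":-1,"x":0.013,"y":0,"z":0,"spin":0},{"fingers":-1,"x":0.014,"y":0,"z":0,"spin":0},{"fingers":-1,"x":0.014,"y":0,"z":0,"spin":0},{"fingers":-1,"x":0.014,"y":0,"z":0,"spin":0}]' 
python3 -m handwheel '[{"fingers":-1,"x":-0.001,"y":0,"z":0,"spin":0},{"fingers":-1,"x":-0.0025,"y":0,"z":0,"spin":0},{"fingers":-1,"x":-0.004,"y":0,"z":0,"spin":0},{"fingers":-1,"x":-0.0045,"y":0,"z":0,"spin":0},{"fingers":-1,"x":-0.0045,"y":0.001,"z":0,"spin":0},{"fingers":-1,"x":-0.0045,"y":0.002,"z":0,"spin":0},{"fingers":-1,"x":-0.0045,"y":0.0035,"z":0,"spin":0},{"fingers":-1,"x":-0.0045,"y":0.005,"z":0,"spin":0},{"fingers":-1,"x":-0.0045,"y":0.007,"z":0,"spin":0},{"fingers":-1,"x":-0.0045,"y":0.008,"z":0,"spin":0}]' ; python3 look.py w10; python3 tilt.py w10
```

```text
time_s: 14.7
ee_pos: [0.5018, -0.0046, 0.1979]
eef_rot: [-1.571, 0.002, -0.176]
force: [-4.9, 0.9, -1.7]
grip_width: 0.027
time_s: 15.7
ee_pos: [0.4978, -0.004, 0.19]
eef_rot: [-1.571, 0.0, -0.176]
force: [-0.7, -0.4, -3.9]
grip_width: 0.027
15.7 [ 0.49776087 -0.0039608   0.18997488] [-1.57081406e+00  2.79392013e-04 -1.76214301e-01] [-0.73915628 -0.4405658  -3.9224442 ] 0.02702505278904787
n 3458 top centre tool xyz [-0.00025588 -0.01556541  0.00686224] tilt toward +z deg 3.0633800308673584 toward +x 0.048270319837459684 [0.02724379 0.00421294 0.02765755]
```

The tip is through all three holes (71 mm). Continue down while nudging the handle back upright.

```bash
python3 -m handwheel '[{"fingers":-1,"x":0,"y":0.002,"z":-0.001,"spin":0},{"fingers":-1,"x":0,"y":0.004,"z":-0.002,"spin":0},{"fingers":-1,"x":0,"y":0.006,"z":-0.003,"spin":0},{"fingers":-1,"x":0,"y":0.008,"z":-0.004,"spin":0},{"fingers":-1,"x":0,"y":0.01,"z":-0.004,"spin":0},{"fingers":-1,"x":0,"y":0.012,"z":-0.005,"spin":0},{"fingers":-1,"x":0,"y":0.014,"z":-0.005,"spin":0},{"fingers":-1,"x":0,"y":0.016,"z":-0.006,"spin":0},{"fingers":-1,"x":0,"y":0.018,"z":-0.006,"spin":0},{"fingers":-1,"x":0,"y":0.02,"z":-0.006,"spin":0}]' ; python3 look.py w11; python3 tilt.py w11
```

```text
time_s: 16.75
ee_pos: [0.497, -0.0087, 0.1707]
eef_rot: [-1.568, -0.001, -0.176]
force: [-0.1, 12.0, 5.6]
grip_width: 0.0272
16.75 [ 0.49702654 -0.00866697  0.17071881] [-1.56806469e+00 -5.51572893e-04 -1.76186151e-01] [-0.14795754 12.01786087  5.62584748] 0.027172006459996536
n 3418 top centre tool xyz [-0.00024839 -0.01569819  0.00671952] tilt toward +z deg 1.7530934714348767 toward +x 0.0516309392555251 [0.02727463 0.00357352 0.02773596]
```

Reaction of 12 N in y: the pin sits ~6.5 mm off-centre in the pads and I pushed it against the wall. It now stands in the stack by itself, so regrip centred.

```bash
python3 -m handwheel '[{"fingers":-1,"x":0,"y":0,"z":0.001,"spin":0},{"fingers":-1,"x":0,"y":0,"z":0.002,"spin":0},{"fingers":-0.1,"x":0,"y":0,"z":0.002,"spin":0},{"fingers":-0.1,"x":0,"y":0,"z":0.002,"spin":0},{"fingers":-0.1,"x":0,"y":0,"z":0.002,"spin":0},{"fingers":-0.1,"x":0,"y":0,"z":0.004,"spin":0},{"fingers":-0.1,"x":0,"y":0,"z":0.006,"spin":0},{"fingers":-0.1,"x":0,"y":0,"z":0.0065,"spin":0},{"fingers":-0.1,"x":0,"y":0,"z":0.0065,"spin":0},{"fingers":-0.1,"x":0,"y":0,"z":0.0065,"spin":0}]' ; python3 look.py w12; python3 tilt.py w12
```

```text
time_s: 17.8
ee_pos: [0.4979, -0.0035, 0.1702]
eef_rot: [-1.571, 0.0, -0.176]
force: [1.1, -0.8, 0.0]
grip_width: 0.0427
17.8 [ 0.49789757 -0.0034874   0.17023013] [-1.57083890e+00  4.22577457e-05 -1.76205580e-01] [ 1.06581955 -0.80360662  0.01945461] 0.042689832905415274
n 2153 top centre tool xyz [-0.00161957  0.02556263  0.00096153] tilt toward +z deg 0.29836045685170126 toward +x -0.3276770878593607 [0.02635498 0.00300131 0.02754332]
```

The depth says the handle top is now at z ≈ 0.145, the fully-home height. Look.

Run:
```python
from h import *
w=cv2.imread("pics/w12.png"); c=cams.get_calibration("scene");p,d=cams.camera("scene"); u,v=proj(c,[.498,-.0034,.1]).astype(int)
a=p[v-45:v+45,u-60:u+60,::-1]
cv2.imwrite("pics/c12.png",np.hstack([cv2.resize(a,(400,300),interpolation=cv2.INTER_CUBIC),cv2.resize(w,(400,300))]))
```

```text
(no output)
```

View pics/c12.png

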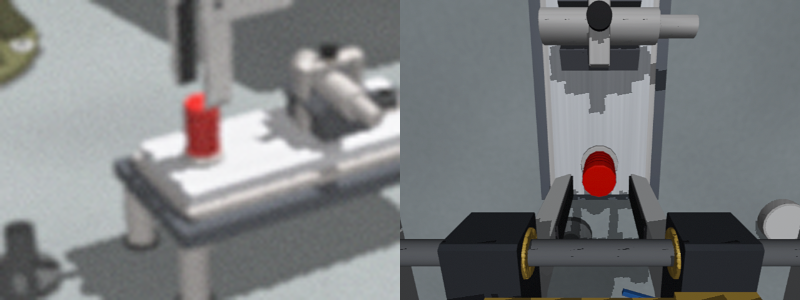

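The scene crop shows the pin upright with its collar on the carrier, having dropped home on release. I'll grip it once more and press gently to feel that it is seated.

```bash
python3 -m handwheel '[{"fingers":-0.1,"x":-0.0015,"y":0.01,"z":0.001,"spin":0},{"fingers":-0.1,"x":-0.0015,"y":0.02,"z":0.001,"spin":0},{"fingers":-0.1,"x":-0.0015,"y":0.03,"z":0.001,"spin":0},{"fingers":-0.1,"x":-0.0015,"y":0.038,"z":0.001,"spin":0},{"fingers":-0.1,"x":-0.0015,"y":0.04,"z":0.001,"spin":0},{"fingers":-0.1,"x":-0.0015,"y":0.04,"z":0.001,"spin":0},{"fingers":-1,"x":-0.0015,"y":0.04,"z":0.001,"spin":0},{"fingers":-1,"x":-0.0015,"y":0.04,"z":0.001,"spin":0},{"fingers":-1,"x":-0.0015,"y":0.04,"z":0.001,"spin":0},{"fingers":-1,"x":-0.0015,"y":0.04,"z":0.001,"spin":0}]' 25
python3 -m handwheel '[{"fingers":-1,"x":0,"y":0,"z":0,"spin":0},{"fingers":-1,"x":0,"y":0,"z":0,"spin":0},{"fingers":-1,"x":0,"y":0.0005,"z":0,"spin":0},{"fingers":-1,"x":0,"y":0.001,"z":0,"spin":0},{"fingers":-1,"x":0,"y":0.0015,"z":0,"spin":0},{"fingers":-1,"x":0,"y":0.002,"z":0,"spin":0},{"fingers":-1,"x":0,"y":0.002,"z":0,"spin":0},{"fingers":-1,"x":0,"y":0.002,"z":0,"spin":0},{"fingers":-1,"x":0,"y":0.002,"z":0,"spin":0},{"fingers":-1,"x":0,"y":0.002,"z":0,"spin":0}]'
```

```text
time_s: 18.9
ee_pos: [0.4968, -0.0023, 0.1306]
eef_rot: [-1.571, -0.001, -0.176]
force: [-1.0, 0.2, 2.9]
grip_width: 0.0273
time_s: 19.9
ee_pos: [0.4977, -0.0024, 0.1305]
eef_rot: [-1.571, -0.004, -0.176]
force: [-5.2, -0.2, 23.6]
grip_width: 0.0274
```

It resists 24 N without moving, so it is seated. Ease off, release, retreat straight up and check.

```bash
python3 -m handwheel '[{"fingers":-1,"x":0,"y":-0.001,"z":0,"spin":0},{"fingers":-1,"x":0,"y":-0.002,"z":0,"spin":0},{"fingers":0,"x":0,"y":-0.002,"z":0,"spin":0},{"fingers":0,"x":0,"y":-0.002,"z":0,"spin":0},{"fingers":0,"x":0,"y":-0.002,"z":0,"spin":0},{"fingers":0,"x":0,"y":-0.002,"z":0,"spin":0},{"fingers":0,"x":0,"y":-0.02,"z":0,"spin":0},{"fingers":0,"x":0,"y":-0.04,"z":0,"spin":0},{"fingers":0,"x":0,"y":-0.07,"z":0,"spin":0},{"fingers":0,"x":0,"y":-0.1,"z":0,"spin":0}]'
python3 -m handwheel '[{"fingers":0,"x":0,"y":-0.02,"z":-0.02,"spin":0},{"fingers":0,"x":0,"y":-0.04,"z":-0.04,"spin":0},{"fingers":0,"x":0,"y":-0.05,"z":-0.06,"spin":0},{"fingers":0,"x":0,"y":-0.05,"z":-0.08,"spin":0},{"fingers":0,"x":0,"y":-0.05,"z":-0.08,"spin":0},{"fingers":0,"x":0,"y":-0.05,"z":-0.08,"spin":0},{"fingers":0,"x":0,"y":-0.05,"z":-0.08,"spin":0},{"fingers":0,"x":0,"y":-0.05,"z":-0.08,"spin":0},{"fingers":0,"x":0,"y":-0.05,"z":-0.08,"spin":0},{"fingers":0,"x":0,"y":-0.05,"z":-0.08,"spin":0}]'
python3 look.py w13
python3 - <<'E'
from h import *
w=cv2.imread("pics/w13.png"); z=np.load("pics/w13.npz"); W=cloud(z['d'],z)
hsv=cv2.cvtColor(w,cv2.COLOR_BGR2HSV); r=((hsv[...,0]<8)|(hsv[...,0]>172))&(hsv[...,1]>150)&(W[...,2]>.14)&(W[...,2]<.16)&(abs(W[...,1])<.05)
Q=W[r]; print("pin top",Q.mean(0),len(Q)); A=np.c_[Q[:,:2],np.ones(len(Q))]; print("tilt",np.degrees(np.linalg.lstsq(A,Q[:,2],rcond=None)[0][:2]))
f=(W[...,2]>.09)&(W[...,2]<.1)&(abs(W[...,1]-.0)<.06); print("carrier",cv2.minAreaRect(W[f][:,:2].astype(np.float32)))
p,d=cams.camera("scene"); a=p[190:390,130:470,::-1]
cv2.imwrite("pics/c13.png",np.hstack([cv2.resize(a,(425,300)),cv2.resize(w,(375,300))]))
E
```

```text
time_s: 20.9
ee_pos: [0.4963, -0.0022, 0.2291]
eef_rot: [-1.571, 0.001, -0.176]
force: [-0.4, -0.0, 0.2]
grip_width: 0.0471
time_s: 21.9
ee_pos: [0.4826, -0.0807, 0.2782]
eef_rot: [-1.571, 0.0, -0.176]
force: [-0.9, -0.3, 0.3]
grip_width: 0.0472
21.9 [ 0.48261941 -0.08070133  0.27819658] [-1.57079043e+00  1.34742456e-04 -1.75800055e-01] [-0.87046664 -0.28645205  0.25636044] 0.04718140049807548
pin top [ 0.49692962 -0.00310531  0.14472897] 1178
tilt [ 0.31756675 -0.00367844]
carrier ((0.501153826713562, 0.015345260500907898), (0.10593553632497787, 0.09031229466199875), 80.13880920410156)
```

View pics/c13.png

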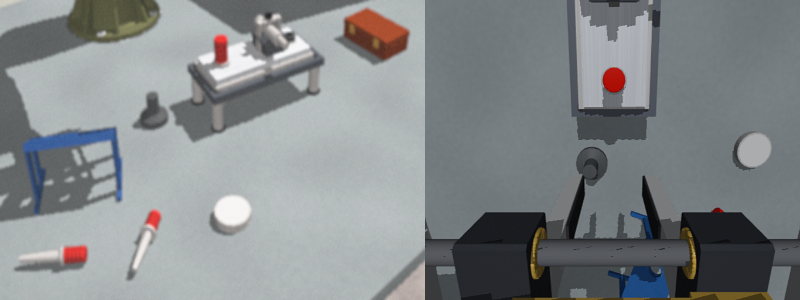

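The pin stands upright with its top at 144.7 mm (home is 145). The carrier is at 80.1° against the base's 79.9°, so the plates are in line. The bystanders are in place and the gripper is clear.

```bash
python3 -c "
from station import workorder; print(workorder.hand_in())"
```

```text
the job is handed in; nothing more can be done
None
```

The pin is home in the fixture with its collar on the carrier plate, and the plates are in line. I handed the job in with the gripper clear, at about 22 s of the 58 s.

**What I did:**
- I drew the pin out of the rack along its own axis, then straightened it against the wall of the carrier hole.
- I dragged the carrier over to the spacer's hole, dropped the tip in, and dragged both plates over the base hole.
- The tip then went down through all three holes.

**Last checks:**
- **Seating:** the handle top is at 144.7 mm, where fully home is 145 mm. The pin leans about 0.3°, and a 24 N press did not move it.
- **Alignment:** the carrier reads 80.1° against 79.9° for the base plate.
- **Bystanders:** the test block, anvil, gauge case, rack and loose pins look undisturbed in the last pictures. I checked this by eye only.

**What did not go to plan:**
- Easing the grip did not make the pin hang straight, which is why I used the hole wall.
- The handle slid about 6 mm in the pads during straightening. That led to a brief 12 N sideways push on the hole wall.
- When I let go to regrip, the pin dropped the last 41 mm home by itself, so I never drove that stretch under control. The 24 N press afterwards confirmed it had seated.

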